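Sweep the nuts into the counting tray's trough and shut its lid

ROBOT

A 6-joint arm with a two-finger parallel gripper is mounted at the origin on a cart in front of the work surface, level with it; the furniture and walls round the work are solid. World frame = base frame: x ahead of the robot, y to its left, z up, the work surface at z = 0. Lengths are in m, angles in rad, forces in N, time in s.
With the tool pointing down it reaches from about 0.35 to 0.8 m from the base axis. Payload 7.3 kg.
Tool frame: the origin (TCP) lies between the finger pads; the fingertips stand 25 mm ahead of it and the grasp point (between the pads) lies 6 mm ahead of it (r.tip_extent is the distance from the TCP to the fingertips, in m); z points along the fingers, y is the line along which they close (so a half turn about z gives the same grasp; the last joint's range is limited). The gripper opens to 85 mm and grips with 20 to 120 N. Pads are 22 mm wide; open, the fingers measure 114 mm over their backs; the gripper's body (76 mm by 85 mm) begins 54 mm behind the grasp point. The pads swing forward as they close: fully open they stand 13 mm farther back than shut.
Start: joints at [1.174, 0.342, 1.524, -0, 1.275, -0.146], TCP at [0.13, 0.509, 0.256] pointing down, gripper open.
Joint ranges: [-2.53, 2.53], [-0.77, 2.02], [0.04, 2.7], [-1, 4.14], [0.28, 2.66], [-3.11, 3.11]. Speed limits (rad/s): [2.57, 2.57, 3.14, 3.14, 3.14, 3.14].

INTERFACE

Orientations are given as a unit quaternion [x, y, z, w].
In Python, from workcell import r, command_gripper, optics gives the robot as it stands. The module is installed in compiled form; this text tells all that it offers. Calls block until the motion is done:
- r.reach(position, orientation): joint-space move of the TCP to a pose.
- r.move_straight(position, orientation=None, speed=0.15, max_force=None): straight line of the TCP; orientation=None keeps the orientation; speed is the mean speed in m/s. With max_force (N) it stops when the force on the tool has changed by that much, and returns True; else False.
- r.movej(angles): joint-space move.
- command_gripper(opening, force=None): finger opening in m; force is the grip in N (None keeps the last); returns when the fingers have stopped.
- r.hold(seconds).
- r.solve_ik(position, orientation): joint angles nearest the present ones, or None.
- r.read_state(): the state.
- optics.get_image(name): name is "side" or "top"; returns (picture, depth): 400x640x3 uint8, red, green, blue; 400x640 float32, m along the optical axis (not along the pixel's ray), 0 where there is no reading.
- optics.camera_model(name): a dict with "K" (3x3 intrinsics, pixels), "R" (3x3) and "t" (3): a world point X has camera coordinates R X + t. Camera axes: x right, y down, z forward; pixel columns grow to the right and rows downward; lengths in m; the calibration is good to about 2 mm. A picture is of the moment at which its call begins. camera_model takes no time and is no camera call.
A pose or a line that the arm cannot do raises r.PlanningError and nothing moves.
- r.finish_job(): hands the job in; it is judged then, once.
The state is a dict: "time_s": time; "joint_positions": joint angles; "dq": joint speeds; "tau": joint torques, N m; "eef_pos": TCP position; "eef_rot": TCP orientation; "contact_force": force on the tool from outside, world axes, zero at the start; "torque": the same for the moment, N m; "grip_width": finger opening in m; "grip_force": force on a finger pad.
Only numpy, scipy, OpenCV 4.12 (cv2) and the standard library are available. Lean on these libraries where they do the work, as an engineer would, in place of code of your own. Each camera call takes 0.05 s, during which the arm holds its last target. There are 200 camera calls.

TASK

With the fingertips, sweep the three loose hex nuts across the white counting tray into its open trough, then push the trough's lid over until it lies fully shut, so that the nuts stay in when the tray is tipped later. Only push: pick nothing up, and leave the two bolts standing on their heads where they are and the other things on the bench undisturbed.

Things in the scene. Friction and masses are not known exactly. Their poses are not given: they have to be found in the camera images.
- tray: fixed white plastic counting tray, 270 mm long (its x) by 228 mm wide (its y), on rubber feet; it cannot be moved. Origin on the bench top under the middle of its length, 120 mm from its back and 108 mm from its trough side; z up. A lidded trough runs along its +y side (the robot's left); the rest is a flat deck. A rim 4 mm thick, 10 mm higher than the deck, runs round the back (-y) and both ends
- deck_edge (a point): middle of the deck's edge at the trough (tray frame: x 0, y +40, z +50 mm). The deck is flat, 50 mm above the bench, and spans x = -121 to +121 mm and y = -109 to +40 mm in the tray's frame; at y = +40 mm it drops straight into the trough, with no rim between
- trough (a point): middle of the trough's floor (tray frame: x 0, y +72.5, z +8 mm). Trough inside: 65 mm wide (tray y +40 to +105 mm), 262 mm long, floor 8 mm above the bench, outer wall and ends up to 56 mm above the bench
- lid (a joint): angle in rad of the trough's aluminium lid, hinged along the trough's outer side: 0 = flat shut over the trough, 1.57 = upright, 1.75 to 1.92 at the start (open, leaning a little outward, to tray +y), stop at 1.95. The hinge is stiff: the lid stays at any angle and needs 1 to 3 N at its free edge to turn
- lid_edge (a point): middle of the lid's free edge, 75 mm from the hinge axis, on the face that looks outward while open and up when shut (then 60 mm above the bench). The lid is 264 mm long (along tray x) and 3 mm thick; a thumb tab, 40 mm wide in the middle of the free edge, reaches 84 mm from the axis
- lid_hinge (a point): middle of the lid's hinge axis: tray x 0, y +109.5, z +58.5 mm; the axis runs along the tray's x
- nut_a: loose plain steel hex nut lying flat on the deck, 30 mm across flats, 34.6 mm across corners, 16 mm thick, with a hole, 45 to 90 g. Origin at its centre, z along its hole (58 mm above the bench at the start)
- nut_b: a second hex nut like nut_a
- nut_c: a third hex nut like nut_a
- bolt_a: loose plain steel hex bolt standing on its head on the deck, thread up: head 30 mm across flats, 12.5 mm thick, shank 20 mm wide, 48.5 mm tall in all; to be left. Origin: centre of its foot, z up. Nuts and bolts stand in 5 lanes along the tray's x, 47 mm apart (each within 3 mm), y -50 to -15 mm, in any order; the way from each nut along tray +y to the trough is free
- bolt_b: a second bolt like bolt_a, also to be left standing
- screw_jar: small clear jar of screws, 58 mm wide, 68 mm tall, on the bench to the right of the tray; bystander. Origin at its underside
- tape_measure: yellow tape measure, 40 x 76 x 64 mm, on the bench to the right of the tray, nearer the robot; bystander. Origin at its underside
- marker_black: marker pen, 132 mm long, 16 mm thick, lying beyond the tray to the left; bystander
Not all that is in view belongs to the job. What is shaped like the nut_b but black or pink is not meant.

How it is judged:
On the way:
1. all three nuts are in the trough while its lid is still open (y of nut_a in the frame of tray between 0.04 and 0.106 m and x of nut_a in the frame of tray between -0.132 and 0.132 m and z of each of nut_a, nut_b, nut_c in the frame of tray below 0.046 m and y of nut_b in the frame of tray between 0.04 and 0.106 m and x of nut_b in the frame of tray between -0.132 and 0.132 m and y of nut_c in the frame of tray between 0.04 and 0.106 m and x of nut_c in the frame of tray between -0.132 and 0.132 m and value of joint lid above 1 rad), for 0.2 s.
At the end, for the whole second after the job is handed in: The lid is shut (within 0.05 rad); all three nuts lie at rest inside the trough, their centres below the deck's level; both bolts stand upright on the deck within 15 mm of where they stood; the robot touches nothing (y of nut_a in the frame of tray between 0.04 and 0.106 m and x of nut_a in the frame of tray between -0.132 and 0.132 m and z of each of nut_a, nut_b, nut_c in the frame of tray below 0.046 m and y of nut_b in the frame of tray between 0.04 and 0.106 m and x of nut_b in the frame of tray between -0.132 and 0.132 m and y of nut_c in the frame of tray between 0.04 and 0.106 m and x of nut_c in the frame of tray between -0.132 and 0.132 m and value of joint lid below 0.05 rad and linear speed of each of nut_a, nut_b, nut_c below 0.02 m/s and distance of each of bolt_a, bolt_b from where it was at the start of the episode below 0.015 m and angle between each of bolt_a, bolt_b's own z axis and vertical below 0.1 rad).
It fails at once if a nut is lifted off the deck (z of any of nut_a, nut_b, nut_c in the frame of tray above 0.085 m).
It fails at once if a bolt is lifted, knocked over or shoved away (15 mm) (angle between any of bolt_a, bolt_b's own z axis and vertical above 0.5 rad or distance of any of bolt_a, bolt_b from where it was at the start of the episode above 0.015 m).
It fails at once if a bystander on the bench is moved (20 mm) (distance of any of screw_jar, tape_measure, marker_black from where it was at the start of the episode above 0.02 m).
It also fails if it takes over 51 s, if anything falls off the work surface, if the arm or the gripper's body presses on something with over 40 N, if the wrist force passes 120 N, or if a joint passes its speed limit or range.

## Working session

There is one attempt and no reset: what is moved stays moved. The work goes in short steps, each a Python script; the robot and the scene stay as the last script left them, time stands still between calls to the robot, and variables do not carry over. Pictures are saved under pics/ and viewed, at most 10 in all, crops included, and the job is handed in when it is done.

```bash
mkdir -p pics
python3 - <<'E'
from workcell import r, optics
import cv2,numpy as np
for n in("top","side"):
    p,d=optics.get_image(n); cv2.imwrite(f"pics/{n}0.png",p[:,:,::-1]); np.savez(f"{n}0.npz",p=p,d=d)
    print(n,optics.camera_model(n))
s=r.read_state();print(s["time_s"],s["eef_pos"],s["eef_rot"],r.tip_extent)
E
```

```text
top {'K': array([[383.56066128,   0.        , 321.05719807],
       [  0.        , 383.56066128, 207.11307483],
       [  0.        ,   0.        ,   1.        ]]), 'R': array([[-0.02012902, -0.99978095,  0.00573386],
       [-0.99228968,  0.01927603, -0.12243213],
       [ 0.12229479, -0.00815409, -0.99246032]]), 't': array([-0.19223868,  0.56556323,  0.9919896 ])}
side {'K': array([[488.51594773,   0.        , 318.57488381],
       [  0.        , 488.51594773, 199.94129263],
       [  0.        ,   0.        ,   1.        ]]), 'R': array([[ 0.11617867, -0.99306773,  0.01786075],
       [-0.74178134, -0.09871117, -0.66333743],
       [ 0.66050205,  0.06381689, -0.74810724]]), 't': array([-0.22867683,  0.43082086,  0.77522112])}
0.1 [0.13015526 0.50826747 0.25569086] [ 1.25082891e-01  9.92146052e-01 -6.71475729e-04 -1.77358086e-04] 0.025
```

View pics/top0.png

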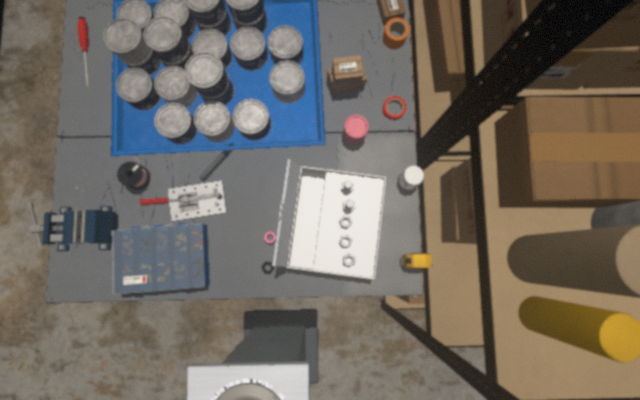

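View pics/side0.png

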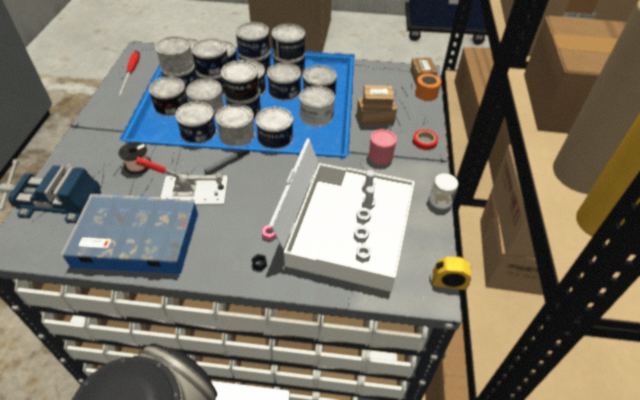

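Tray is at about (335,222) in the top view, with the lid on its left (≈283,215). The nuts and bolts form a column at x≈347: bolts at rows 187 and 206, nuts at 222, 242 and 260. Next I'll take enlarged crops.

Run:
```python
import cv2
t=cv2.imread("pics/top0.png")[155:290,262:402]; cv2.imwrite("pics/tc.png",cv2.resize(t,None,fx=4.4,fy=4.4,interpolation=cv2.INTER_CUBIC))
s=cv2.imread("pics/side0.png")[135:295,255:425]; cv2.imwrite("pics/sc.png",cv2.resize(s,None,fx=3.7,fy=3.7,interpolation=cv2.INTER_CUBIC))
```

```text
(no output)
```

View pics/tc.png

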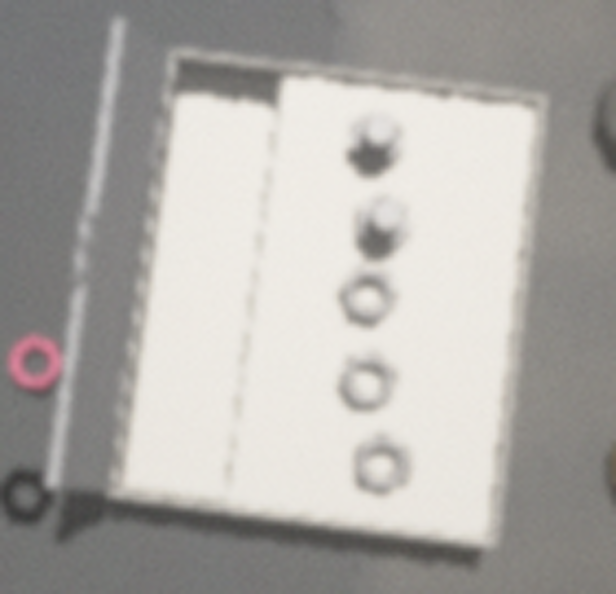

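View pics/sc.png

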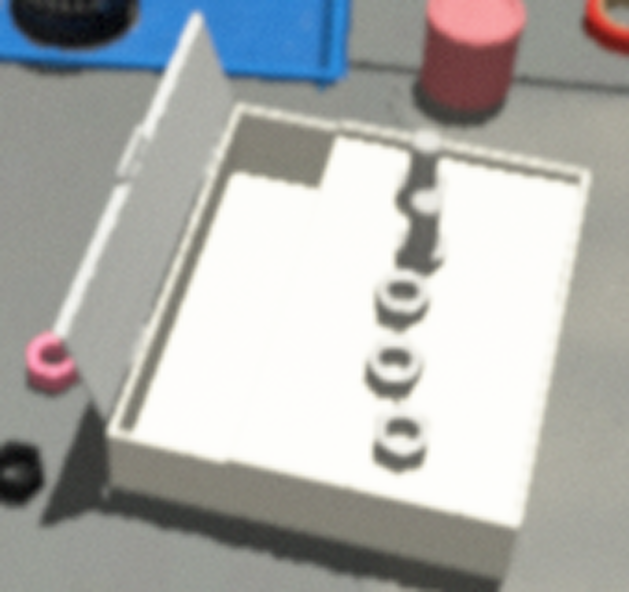

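The top crop shows the rim corners at (172,52), (548,97), (492,548) and (108,493), and the nuts at (367,299), (366,384) and (381,467). The bolt tops are at (380,130) and (389,213). The side crop shows the corners at (240,103), (590,173), (517,527) and (112,432), and the nuts at (402,298), (395,366) and (401,437). Now I'll triangulate them.

```bash
cat > h.py <<'E'
import numpy as np,cv2
from workcell import optics
C={n:optics.camera_model(n) for n in("top","side")}
P={n:c["K"]@np.c_[c["R"],c["t"]] for n,c in C.items()}
def tri(a,b):
    X=cv2.triangulatePoints(P["top"],P["side"],np.array(a,float).reshape(2,1),np.array(b,float).reshape(2,1)).ravel();return X[:3]/X[3]
def atz(n,p,z):
    c=C[n];d=c["R"].T@np.linalg.solve(c["K"],[*p,1]);o=-c["R"].T@c["t"];return o+d*(z-o[2])/d[2]
def proj(n,X): q=P[n]@np.r_[X,1];return q[:2]/q[2]
E
python3 - <<'E'
from h import *
np.set_printoptions(precision=4,suppress=True)
T=lambda u,v:((u+.5)/4.4-.5+262,(v+.5)/4.4-.5+155)
S=lambda u,v:((u+.5)/3.7-.5+255,(v+.5)/3.7-.5+135)
tp=dict(FL=(172,52),FR=(548,97),NR=(492,548),NL=(108,493),lidF=(120,20),lidN=(52,488),n1=(367,299),n2=(366,384),n3=(381,467),b1=(380,130),b2=(389,213))
sp=dict(FL=(240,103),FR=(590,173),NR=(517,527),NL=(112,432),lidF=(197,15),lidN=(58,338),n1=(402,298),n2=(395,366),n3=(401,437),b1=(427,140),b2=(427,200))
zs=dict(FL=.056,FR=.06,NR=.06,NL=.056,n1=.066,n2=.066,n3=.066,b1=.0985,b2=.0985)
W={}
for k in tp:
    a,b=T(*tp[k]),S(*sp[k]); z=zs.get(k)
    print(k,tri(a,b), *( [atz("top",a,z)[:2],atz("side",b,z)[:2]] if z else []))
    if z: W[k]=(atz("top",a,z)+atz("side",b,z))[:2]/2
# rigid fit: tray coords (x: along length sign?), trough side +y
loc=dict(FL=(135,108),FR=(135,-120),NR=(-135,-120),NL=(-135,108))
A=np.array([loc[k] for k in loc])/1e3;B=np.array([W[k] for k in loc])
H=(A-A.mean(0)).T@(B-B.mean(0));U,_,V=np.linalg.svd(H);R=(U@V).T;t=B.mean(0)-R@A.mean(0)
print("det",np.linalg.det(R),"yaw",np.arctan2(R[1,0],R[0,0]),"t",t,"res",(A@R.T+t-B)*1e3)
for k in("n1","n2","n3","b1","b2"):print(k,R.T@(W[k]-t))
for k in("lidF","lidN"):
    X=tri(T(*tp[k]),S(*sp[k]));print(k,R.T@(X[:2]-t),X[2])
# depth check
for n in("top","side"):
    d=np.load(n+"0.npz")["d"]
    for name,q in(("deck",(.0,.0)),("troughfloor",(.0,.0725))):
        w=R@q+t; X=np.r_[w,.05 if name=="deck" else .008];p=proj(n,X);c=C[n]
        print(n,name,p,"depth",d[int(round(p[1])),int(round(p[0]))],"exp",(c["R"]@X+c["t"])[2])
np.savez("tray.npz",R=R,t=t)
E
```

```text
FL [ 0.6684 -0.1526  0.0592] [ 0.6691 -0.1513] [ 0.6718 -0.1529]
FR [ 0.6367 -0.377   0.0582] [ 0.6363 -0.3768] [ 0.6349 -0.3766]
NR [ 0.3704 -0.3346  0.0577] [ 0.3705 -0.3333] [ 0.3689 -0.3349]
NL [ 0.4065 -0.1116  0.0534] [ 0.4065 -0.1103] [ 0.4047 -0.113 ]
lidF [ 0.6711 -0.1251  0.1283]
lidN [ 0.4118 -0.0856  0.1255]
n1 [ 0.5168 -0.2653  0.0615] [ 0.5164 -0.2643] [ 0.5131 -0.2656]
n2 [ 0.4669 -0.2639  0.0607] [ 0.4667 -0.2623] [ 0.4628 -0.2645]
n3 [ 0.4184 -0.2705  0.0607] [ 0.4185 -0.2697] [ 0.4146 -0.2706]
b1 [ 0.611  -0.2723  0.0989] [ 0.6111 -0.2722] [ 0.6114 -0.2724]
b2 [ 0.5629 -0.2752  0.0976] [ 0.5628 -0.276 ] [ 0.562  -0.2747]
det 1.0000000000000002 yaw -0.1559143512333678 t [ 0.5213 -0.2377] res [[ 0.9772  0.1397]
 [ 0.3956 -0.5418]
 [-0.4484 -1.1977]
 [-0.9244  1.5998]]
n1 [-0.0022 -0.0279]
n2 [-0.0518 -0.0342]
n3 [-0.0984 -0.0483]
b1 [ 0.0943 -0.0202]
b2 [ 0.0465 -0.0308]
lidF [0.1305 0.1345] 0.12830407126523338
lidN [-0.1317  0.1332] 0.12547912983157747
top deck [334.4521 221.4273] depth 1.0082009 exp 1.0080520817140954
top troughfloor [307.5961 219.1513] depth 1.0510432 exp 1.0505282151202304
side deck [350.0889 215.7182] depth 1.0661551 exp 1.0669391276233224
side troughfloor [317.8101 220.574 ] depth 1.1075459 exp 1.1103661981946247
```

The points check out: rim heights are 53–59 mm, the lid angle is about 1.91 rad, and the lanes match (nuts at x −98, −52 and −2 mm, bolts at +46 and +94 mm). Now I'll close the fingers, touch the deck to calibrate the height, and sweep the first nut.

```bash
cat >> h.py <<'E'
from workcell import r, command_gripper
from scipy.spatial.transform import Rotation as Ro
_t=np.load("tray.npz"); TR,Tt=_t["R"],_t["t"]
def W(x,y,z): return np.r_[TR@[x,y]+Tt,z]   # tray xy, world z
def quat(s):
    y=np.r_[s*TR[:,0],0];z=np.array([0,0,-1.]);return Ro.from_matrix(np.c_[np.cross(y,z),y,z]).as_quat()
def st(): 
    s=r.read_state();p=s["eef_pos"];return round(s["time_s"],2),np.round(np.r_[TR.T@(p[:2]-Tt),p[2]],4),np.round(s["contact_force"],1)
E
python3 - <<'E'
from h import *
for s in(1,-1): print(s,r.solve_ik(W(-.098,-.087,.2),quat(s)),r.solve_ik(W(0,.18,.2),quat(s)))
q=min((quat(s) for s in(1,-1)),key=lambda q:abs(r.solve_ik(W(-.098,-.087,.2),q)[5]))
np.save("q.npy",q)
command_gripper(0)
r.reach(W(-.098,-.087,.2),q); print(st())
r.move_straight(W(-.098,-.087,.10),speed=.15)
print(r.move_straight(W(-.098,-.087,.07),speed=.02,max_force=3),st(),r.tip_extent)
z=r.read_state()["eef_pos"][2]
r.move_straight(W(-.098,-.087,z+.0045),speed=.05);print(st())
p,d=optics.get_image("side");cv2.imwrite("pics/s1.png",cv2.resize(p[100:300,240:440,::-1],None,fx=3,fy=3))
E
```

```text
1 [-7.93096768e-01  3.75177933e-01  1.64067033e+00 -4.44089210e-16
  1.12574440e+00 -6.37182417e-01] [-2.47340930e-01  4.41752177e-01  1.53313390e+00 -4.44089210e-16
  1.16670658e+00 -9.14265790e-02]
-1 [-7.93096768e-01  3.75177933e-01  1.64067033e+00 -4.44089210e-16
  1.12574440e+00  2.50441024e+00] [-2.47340930e-01  4.41752177e-01  1.53313390e+00 -4.44089210e-16
  1.16670658e+00  3.05016607e+00]
(3.9, array([-0.0977, -0.0864,  0.2   ]), array([-0.3,  0.3, -0.4]))
True (5.85, array([-0.098 , -0.087 ,  0.0751]), array([-0.5,  0.7,  5.2])) 0.025
(6.1, array([-0.0978, -0.0871,  0.0798]), array([-0.1,  0. , -0.3]))
```

View pics/s1.png

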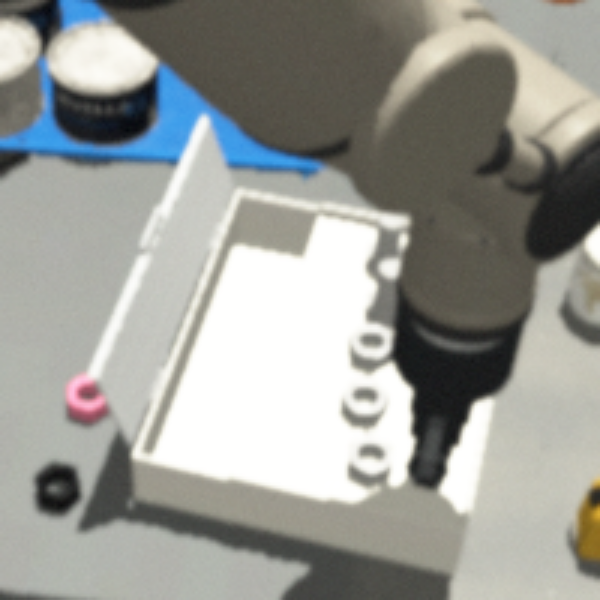

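The picture shows the fingertip at about (432,480), directly behind the near nut at (372,462). Touching the deck gave 50.1 mm, so the height is right. Now I'll sweep all three nuts.

Run:
```python
from h import *
Z=.0798
def push(x):
    print("stop",r.move_straight(W(x,.046,Z),speed=.06,max_force=15),st())
    r.move_straight(W(x,.035,.15),speed=.15)
push(-.0975)
for x,y in((-.0505,-.0342),(-.001,-.0279)):
    r.move_straight(W(x,y-.04,.15),speed=.25)
    print("down",r.move_straight(W(x,y-.04,Z),speed=.1,max_force=5))
    push(x)
r.move_straight(W(0,.0,.22),speed=.25)
r.move_straight(W(0,.185,.22),speed=.25);print(st())
ims=[cv2.resize(optics.get_image(n)[0][a:a+160,b:b+160,::-1],None,fx=2.5,fy=2.5) for n,a,b in(("top",140,250),("side",130,250))]
cv2.imwrite("pics/s2.png",np.hstack(ims))
```

```text
stop False (8.52, array([-0.0975,  0.0458,  0.0798]), array([ 0.2,  1. , -0.4]))
down False
stop False (12.77, array([-0.0505,  0.0458,  0.0798]), array([0.9, 0.9, 0.4]))
down False
stop False (16.9, array([-0.001 ,  0.0457,  0.0798]), array([-0.3, -0.7,  0. ]))
(18.88, array([-2.000e-04,  1.845e-01,  2.194e-01]), array([-0.1,  0.5,  0.1]))
```

View pics/s2.png

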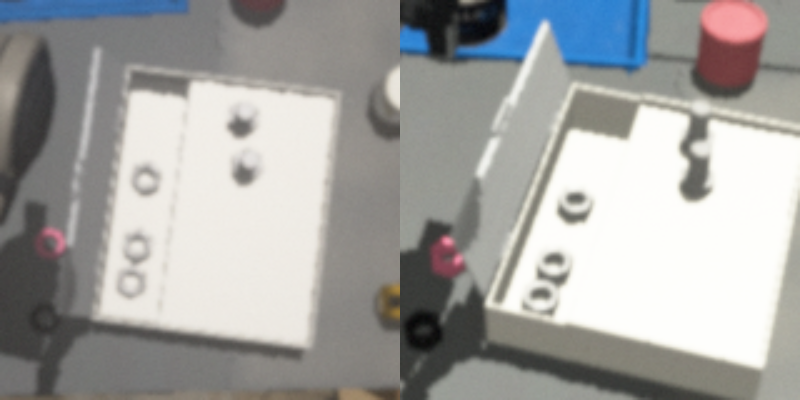

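All three nuts lie in the trough (top picture at (146,179), (137,246) and (131,283)), and both bolts are standing. Now I'll shut the lid along an arc.

Run:
```python
from h import *
h=.011
def tip(y,z): return W(0,y+h,z+.025)   # front lower corner of the fingertips
r.move_straight(tip(.172,.105),speed=.12)
print(r.move_straight(tip(.095,.105),speed=.07,max_force=15),st())
for a in np.radians([65,55,45,35,25,15,7,0]):
    y=.1095-.055*np.cos(a)+.0015*np.sin(a); z=.0585+.055*np.sin(a)+.0015*np.cos(a)
    if r.move_straight(tip(y,z),speed=.05,max_force=15): print("stop",np.degrees(a),st());break
print(st())
print(r.move_straight(tip(.0545,.056),speed=.015,max_force=8),st())
```

```text
False (21.13, array([1.000e-04, 1.060e-01, 1.301e-01]), array([-0.7, -0.8, -0.3]))
(23.74, array([0.0003, 0.0654, 0.0851]), array([0.2, 0. , 2.4]))
True (23.95, array([0.0004, 0.0654, 0.085 ]), array([-0.5, -0.1,  6.7]))
```

Run:
```python
from h import *
r.move_straight(W(0,.07,.2),speed=.15)
r.move_straight(W(0,.22,.25),speed=.25);print(st())
ims=[]
for n,a,b in(("top",140,250),("side",130,250)):
    p,d=optics.get_image(n);ims.append(cv2.resize(p[a:a+160,b:b+160,::-1],None,fx=2.5,fy=2.5))
    c=C[n]
    for x in(-.09,-.045,.045,.09):
      for y in (.05,.095):
        u,v=proj(n,W(x,y,.06)).round().astype(int);X=c["R"].T@(np.linalg.solve(c["K"],[u,v,1])*d[v,u]-c["t"]);print(n,x,y,X[2].round(4))
cv2.imwrite("pics/s3.png",np.hstack(ims))
```

```text
(25.65, array([-0.0003,  0.2193,  0.2491]), array([-0.2, -0.8, -0.4]))
top -0.09 0.05 0.0564
top -0.09 0.095 0.0623
top -0.045 0.05 0.0575
top -0.045 0.095 0.0605
top 0.045 0.05 0.0589
top 0.045 0.095 0.0603
top 0.09 0.05 0.0576
top 0.09 0.095 0.0591
side -0.09 0.05 0.0631
side -0.09 0.095 0.0584
side -0.045 0.05 0.0603
side -0.045 0.095 0.0613
side 0.045 0.05 0.0586
side 0.045 0.095 0.0608
side 0.09 0.05 0.0618
side 0.09 0.095 0.0604
```

View pics/s3.png

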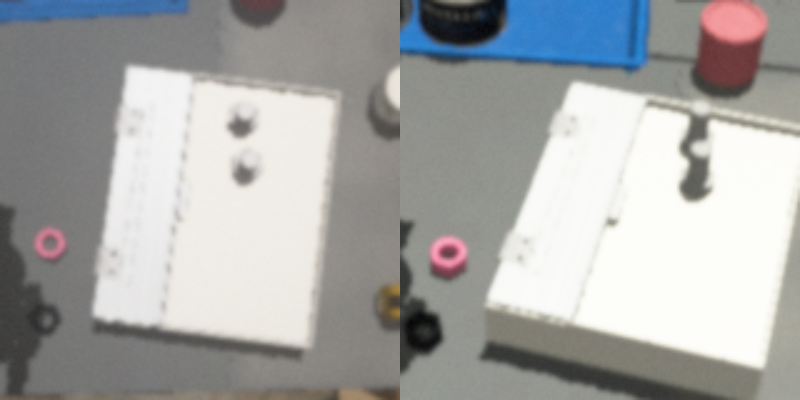

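The lid lies flat at about 60 mm over the trough, both bolts are standing where they were, and the arm is clear.

```bash
python3 -c "
from workcell import r
print(r.finish_job())"
```

```text
the job is handed in; nothing more can be done
None
```

I swept all three nuts into the trough, pushed the lid flat shut, left both bolts standing where they were, and handed the job in after about 26 s; the judged result was not reported back.

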